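# Find the rocking tile cover under the sink and press it home

## Task

One of the four blue tile covers under the sink is not clipped down: press each one lightly near an edge until you have found the one that rocks, then press that one firmly in the middle until it is fully home and level, and move clear. Do not press hard on the firm covers, and leave the plunger cup, washer tin, pipe wrench and scourer tray where they are; nothing is to be picked up.

Things in the scene. Friction and masses are not known exactly. Their poses are not given: they have to be found in the camera images.
- cover_1: one of four identical square covers 1 to 4, 90 x 90 mm, 14 mm thick, blue tile top, white plastic edge, each level on its own grey plinth, its top 22 to 34 mm above the base. Origin: centre of the top face; z up, x and y along its sides. It cannot be slid, turned or lifted off. Exactly one of the four (any of them, in any place) is unclipped; untouched it looks like the others
- cover_2: as cover_1. How any of the three firm covers behaves: it stays level and gives only about 1 mm per 5 N, shifting a few tenths of a mm sideways on its clip, and springs back; more than 14 N on it counts as pressing hard
- cover_3: as cover_1. Light test for any cover: 3 to 5 N, 30 to 36 mm from its centre, straight down beside the middle of one side
- cover_4: as cover_1. How the one unclipped cover, whichever it is, behaves: the light test rocks it by about 0.1 to 0.14 rad (pressed edge 4 to 6 mm down), and it levels again on release; 18 to 21 N at its centre pushes it down 5 mm on to its seat, where it stays and rocks no more; 25 N does it no harm
- mark_1 (a point): a fixed point of cover_1's plinth, where the centre of that cover's top lay at the start; for judging only
- mark_2 (a point): a fixed point of cover_2's plinth, where the centre of that cover's top lay at the start; for judging only
- mark_3 (a point): a fixed point of cover_3's plinth, where the centre of that cover's top lay at the start; for judging only
- mark_4 (a point): a fixed point of cover_4's plinth, where the centre of that cover's top lay at the start; for judging only
- plunger_cup: black rubber plunger cup without its stick, loose, 88 mm across, 62 mm high, standing between the covers; origin: centre of its underside. Leave alone
- washer_tin: round chrome tap washer tin, shut, loose, 87 mm across, 40 mm high; origin: centre of its underside. Leave alone
- pipe_wrench: grey pipe wrench lying flat, loose, about 250 mm long (its x axis points to the jaws), 24 mm high; origin: near mid-length, on the base. Leave alone
- scourer_tray: small aluminium tray with a scouring pad, loose, 85 x 120 mm, 26 mm high; origin: centre of its underside. Leave alone

How it is judged:
On the way, in this order (a step that is already met when the one before it is completed fails the run):
1. the unclipped cover is made to rock by a press near its edge, before it is home (((angle between cover_1's own z axis and vertical above 0.05 rad and distance of cover_1 from where it was at the start of the episode below 0.003 m) or (angle between cover_2's own z axis and vertical above 0.05 rad and distance of cover_2 from where it was at the start of the episode below 0.003 m) or (angle between cover_3's own z axis and vertical above 0.05 rad and distance of cover_3 from where it was at the start of the episode below 0.003 m) or (angle between cover_4's own z axis and vertical above 0.05 rad and distance of cover_4 from where it was at the start of the episode below 0.003 m))), for 0.02 s.
2. the unclipped cover is pressed down on to its seat and is level (((distance of cover_1 from where it was at the start of the episode above 0.004 m and angle between cover_1's own z axis and vertical below 0.03 rad) or (distance of cover_2 from where it was at the start of the episode above 0.004 m and angle between cover_2's own z axis and vertical below 0.03 rad) or (distance of cover_3 from where it was at the start of the episode above 0.004 m and angle between cover_3's own z axis and vertical below 0.03 rad) or (distance of cover_4 from where it was at the start of the episode above 0.004 m and angle between cover_4's own z axis and vertical below 0.03 rad))), for 0.1 s.
At the end, for the whole second after the job is handed in: the unclipped cover has gone down at least 4 of its 5 mm, all covers are level within 0.03 rad and still; the four bystanders are within 20 mm of where they stood (((distance of cover_1 from where it was at the start of the episode above 0.004 m and angle between cover_1's own z axis and vertical below 0.03 rad) or (distance of cover_2 from where it was at the start of the episode above 0.004 m and angle between cover_2's own z axis and vertical below 0.03 rad) or (distance of cover_3 from where it was at the start of the episode above 0.004 m and angle between cover_3's own z axis and vertical below 0.03 rad) or (distance of cover_4 from where it was at the start of the episode above 0.004 m and angle between cover_4's own z axis and vertical below 0.03 rad)) and angle between each of cover_1, cover_2, cover_3, cover_4's own z axis and vertical below 0.03 rad and linear speed of each of cover_1, cover_2, cover_3, cover_4 below 0.01 m/s and distance of each of plunger_cup, washer_tin, pipe_wrench, scourer_tray from where it was at the start of the episode below 0.02 m); the robot touches nothing.
It fails at once if a firm cover is pressed hard (more than 14 N on a cover that shifts sideways on its clip, as only the firm ones do) ((contact force between cover_1 and anything else above 14 N and horizontal distance between cover_1 and mark_1 above 0.0003 m) or (contact force between cover_2 and anything else above 14 N and horizontal distance between cover_2 and mark_2 above 0.0003 m) or (contact force between cover_3 and anything else above 14 N and horizontal distance between cover_3 and mark_3 above 0.0003 m) or (contact force between cover_4 and anything else above 14 N and horizontal distance between cover_4 and mark_4 above 0.0003 m)).
It fails at once if a bystander is picked up or pushed more than 20 mm, or tipped (distance of any of plunger_cup, washer_tin, pipe_wrench, scourer_tray from where it was at the start of the episode above 0.02 m or angle between any of plunger_cup, washer_tin, pipe_wrench, scourer_tray's own z axis and vertical above 0.3 rad).
It also fails if it takes over 64 s, if anything falls off the work surface, if the arm or the gripper's body presses on something with over 40 N, if the wrist force passes 120 N, or if a joint passes its speed limit or range.

## Robot

A 6-joint arm with a two-finger parallel gripper is mounted at the origin on the work surface. World frame = base frame: x ahead of the robot, y to its left, z up, the work surface at z = 0. Lengths are in m, angles in rad, forces in N, time in s.
With the tool pointing down it reaches from about 0.35 to 1 m from the base axis. Payload 7.1 kg.
Tool frame: the origin (TCP) lies at the very end of the fingers, on their centre line; the grasp point (between the pads) lies arm.pinch_z behind it (arm.pinch_z is the distance from the TCP to the grasp point, in m); z points along the fingers, y is the line along which they close (so a half turn about z gives the same grasp; the last joint's range is limited). The gripper opens to 85 mm and grips with 20 to 120 N. Pads are 22 mm wide; open, the fingers measure 114 mm over their backs; the gripper's body (76 mm by 85 mm) begins 54 mm behind the grasp point. The pads swing forward as they close: fully open they stand 13 mm farther back than shut.
Start: joints at [1.124, 0.423, 1.63, -0, 1.089, -0.019], TCP at [0.259, 0.569, 0.231] pointing down, gripper open.
Joint ranges: [-3, 3], [-0.9, 2.11], [0.09, 2.58], [-1.31, 4.45], [0.11, 2.69], [-2.54, 2.54]. Speed limits (rad/s): [2.39, 2.39, 3.01, 3.14, 3.14, 3.14].

## Interface

Orientations are given as [roll, pitch, yaw] about the fixed x, y, z axes, in that order (R = Rz(yaw) Ry(pitch) Rx(roll)).
In Python, from workcell import arm gives the robot as it stands.
- The arm moves only by the shell command python3 -m handwheel 'ROWS' [FORCE]. ROWS is JSON, a list of rows, each a list of 3 entries, a list of its own where there are three numbers: the shift along the world's x, y, z normalised to -1 to 1, where 1 is 0.03 m, then the turn, a rotation vector about the world's x, y, z normalised to -1 to 1, where 1 is 6 degrees, then the opening, from 0 (shut) to 1 (fully open). In form: [[[dx, dy, dz], [wx, wy, wz], claw], ...]. A call has 1 to 8 rows; each row shifts and turns the commanded pose from where the row before left it; what a row does not reach is not made up. A row lasts 1/10 s, in which the tool goes at most 50 mm and 8.59 degrees, less where a joint would pass 70% of its speed; a pose out of reach is approached as far as the arm can. A call with a number of a shift or a turn outside -1 to 1 is refused whole. A call with a gripper value outside its range is refused whole. The fingers move at their own pace and stop on an object; FORCE is the grip in N (left out, the last holds). Time passes only in rows, so rows that do not move let the fingers close. It gives the time, the measured TCP pose, the force, the opening and the grip force at its end, in the units of the state.
- arm.get_state(): the state, without advancing time (a new reading comes with each control period).
- arm.read_camera(name): name is "side" or "top" or "wrist"; returns a dict with "img" (400x640x3 uint8, red, green, blue), "fx", "fy", "cx", "cy" (pixels), "origin" and "rotation" of the camera in the world; the wrist camera has in their place "hand_eye" (4x4, takes a point from camera to tool coordinates, whose origin is the TCP and whose axes are the flange's). Camera axes: x right, y up, looking along -z (the intrinsics and any distortion apply to the point x, -y, -z); pixel columns grow to the right and rows downward; lengths in m; the calibration is good to about 2 mm. A picture is of the moment at which its call begins: read the wrist's pose just before it. There is no depth.
- arm.hand_in(): hands the job in; it is judged then, once.
The state is a dict: "time": time; "q": joint angles; "qd": joint speeds; "joint_efforts": joint torques, N m; "position": TCP position; "eef_rot": TCP orientation; "force": force on the tool from outside, world axes, zero at the start; "wrist_torque": the same for the moment, N m; "finger_gap": finger opening in m; "grasp_force": force on a finger pad.
Only numpy, scipy, OpenCV 4.12 (cv2) and the standard library are available. Lean on these libraries where they do the work, as an engineer would, in place of code of your own. Each camera call takes 0.05 s, during which the arm holds its last target. There are 200 camera calls.

## Working session

There is one attempt and no reset: what is moved stays moved. The work goes in short steps, Python scripts to look and compute and a shell command to move; the robot and the scene stay as the last step left them, time stands still between calls to the robot, and variables do not carry over. Pictures are saved under pics/ and viewed, at most 10 in all, crops included, and the job is handed in when it is done.

```bash
mkdir -p pics; ls; python3 - <<'E'
from workcell import arm
import cv2,json
s=arm.get_state();print(s['time'],s['position'],s['eef_rot'],s['force'],s['finger_gap'],arm.pinch_z)
for n in('top','side'):
    c=arm.read_camera(n);cv2.imwrite(f'pics/{n}0.png',c['img'][:,:,::-1]);print(n,{k:v for k,v in c.items() if k!='img'})
E
```

```text
pics
0.0 [0.25901327 0.56819658 0.2305391 ] [-3.14002913e+00 -2.31470804e-05  2.71382664e+00] [ 0.07628749 -0.01607268  0.12859353] 0.08542887164812688 0.0187
top {'fx': 450.47286847294566, 'fy': 450.47286847294566, 'cx': 323.13270515796154, 'cy': 198.33565591575442, 'origin': array([ 0.29268763, -0.01758164,  1.22179739]), 'rotation': array([ 0.21323486, -0.00325486, -1.47855491])}
side {'fx': 435.17125960985743, 'fy': 435.17125960985743, 'cx': 322.5272069703601, 'cy': 198.54833574079464, 'origin': array([ 0.26780135, -0.65566545,  0.89280894]), 'rotation': array([ 0.71113767, -0.00378811, -0.38451368])}
```

View pics/top0.png

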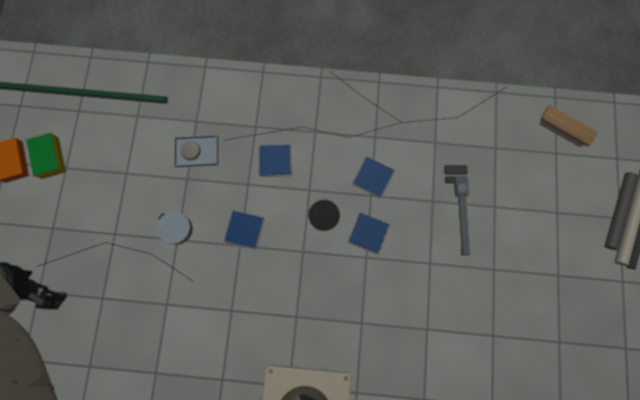

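View pics/side0.png

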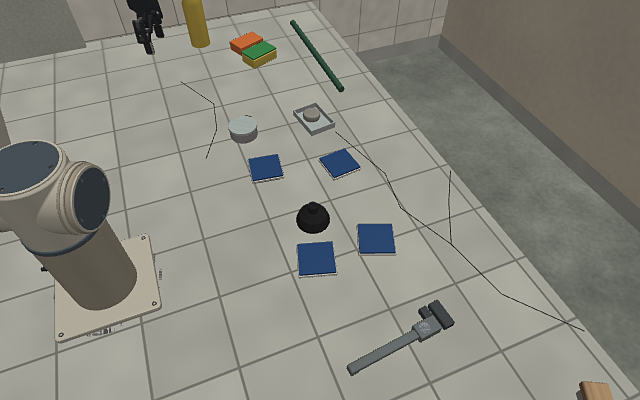

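The top view shows blue covers at about (275,160), (374,177), (244,229) and (369,233), with the cup at (324,215), tin (174,227), tray (196,151) and wrench (460,210). The side view shows the same four covers at (339,163), (376,239), (266,168) and (317,259). Next I triangulate the centres.

```bash
cat > h.py <<'E'
import numpy as np,cv2
from scipy.spatial.transform import Rotation as R
from workcell import arm
def ray(c,uv):
    d=np.array([(uv[0]-c['cx'])/c['fx'],-(uv[1]-c['cy'])/c['fy'],-1])
    d=R.from_euler('xyz',c['rotation']).apply(d);return np.array(c['origin']),d/np.linalg.norm(d)
def onz(c,uv,z):
    o,d=ray(c,uv);return o+d*(z-o[2])/d[2]
def blobs(img):
    h=cv2.cvtColor(img,cv2.COLOR_RGB2HSV)
    m=cv2.inRange(h,(100,120,40),(125,255,255))
    cs=cv2.findContours(m,cv2.RETR_EXTERNAL,cv2.CHAIN_APPROX_NONE)[0]
    return [c for c in cs if cv2.contourArea(c)>300]
def tri(a,b):
    (o,d),(p,e)=a,b
    t=np.linalg.lstsq(np.c_[d,-e],p-o,rcond=None)[0]
    x,y=o+d*t[0],p+e*t[1];return (x+y)/2,np.linalg.norm(x-y)
def corners(c,k,z):
    b=cv2.boxPoints(cv2.minAreaRect(k))
    return np.array([onz(c,p,z) for p in b])
E
python3 - <<'E'
from h import *
np.set_printoptions(precision=4,suppress=True)
T=arm.read_camera('top');S=arm.read_camera('side')
def cen(k):
    q=cv2.approxPolyDP(k,0.06*cv2.arcLength(k,True),True)[:,0].astype(float)
    M=cv2.moments(k);return np.array([M['m10']/M['m00'],M['m01']/M['m00']]),q
sb=[cen(k) for k in blobs(S['img'])]
for k in blobs(T['img']):
    uv,q=cen(k)
    r=min((tri(ray(T,uv),ray(S,s[0]))+(s,) for s in sb),key=lambda r:r[1]+abs(r[0][2]-.028))
    # side-camera refined: edges directions from corner polygon at z
    for c,qq in((T,q),(S,r[2][1])):
        P=np.array([onz(c,p,r[0][2])[:2] for p in qq]);E=np.roll(P,-1,0)-P
        print(' yaw',np.degrees(np.arctan2(E[:,1],E[:,0]))%90,'len',np.linalg.norm(E,axis=1))
    print(uv,r[0],r[1],'topray',onz(T,uv,r[0][2])[:2],'side',onz(S,r[2][0],r[0][2])[:2])
for n,uv,z in(('cup',(324,215),.03),('tin',(174,227),.04),('tray',(196,151),.02),('wr',(460,210),.02)):print(n,onz(T,uv,z))
E
```

```text
yaw [73.6779 72.9764 72.9505 72.6969] len [0.076  0.0773 0.0756 0.0783]
 yaw [72.3288 71.6485 71.8624 71.9498] len [0.0804 0.0837 0.0808 0.0844]
[368.4835 232.5957] [ 0.4688 -0.1273  0.0209] 0.00147066021700836 topray [ 0.4696 -0.1274] side [ 0.4681 -0.1273]
 yaw [83.7856 83.282  83.0234 83.1309] len [0.0776 0.077  0.0774 0.078 ]
 yaw [82.9341 81.6434 81.7877 81.0766] len [0.0816 0.0848 0.0807 0.0865]
[243.346  229.1673] [0.447  0.2082 0.0208] 0.0014140626869160718 topray [0.4477 0.2081] side [0.4463 0.2081]
 yaw [68.7327 68.823  69.9348 67.5327] len [0.0769 0.0757 0.0753 0.0741]
 yaw [68.1775 68.114  66.9694 68.1349] len [0.084  0.0812 0.0841 0.083 ]
[373.1804 176.3181] [ 0.6255 -0.1289  0.0226] 0.0012735953045589059 topray [ 0.6262 -0.1291] side [ 0.6248 -0.1289]
 yaw [6.9562 7.4583 8.3268 7.5768] len [0.0753 0.0773 0.0755 0.0755]
 yaw [5.5157 5.3651 6.7726 4.4844] len [0.0825 0.0847 0.0813 0.0829]
[274.5249 159.54  ] [0.6484 0.1472 0.0208] 0.0016961251286804415 topray [0.6493 0.1471] side [0.6475 0.1472]
cup [ 0.5046 -0.0042  0.03  ]
tin [0.434  0.3878 0.04  ]
tray [0.6538 0.3682 0.02  ]
wr [ 0.5544 -0.3708  0.02  ]
```

```bash
python3 -m handwheel '[[[0.43,-0.99,-0.2],[0,0,0.35],0],[[0.43,-0.99,-0.2],[0,0,0.35],0],[[0.43,-0.99,-0.2],[0,0,0.35],0],[[0.43,-0.99,-0.2],[0,0,0.35],0],[[0.43,-0.99,-0.2],[0,0,0.35],0],[[0.43,-0.99,-0.2],[0,0,0.35],0],[[0.43,-0.99,-0.2],[0,0,0.35],0],[[0.43,-0.99,-0.2],[0,0,0.35],0]]' 30
python3 -m handwheel '[[[0.43,-0.99,-0.8],[0,0,0],0],[[0.43,-0.99,-0.8],[0,0,0],0],[[0.43,-0.99,-0.8],[0,0,0],0],[[0.43,-0.99,-0.8],[0,0,0],0],[[0,0,0],[0,0,0],0]]'; python3 - <<'E'
from h import *
s=arm.get_state();print(s['time'],s['position'],s['eef_rot'],s['force'],s['finger_gap'])
E
```

```text
time: 1.0
position: [0.3628, 0.3298, 0.1831]
eef_rot: [3.142, 0.0, 3.009]
force: [0.1, 1.2, -0.4]
finger_gap: 0.0
grasp_force: 0.0
time: 1.5
position: [0.4131, 0.2088, 0.0848]
eef_rot: [-3.138, -0.004, 3.004]
force: [-0.3, -0.9, 0.3]
finger_gap: -0.0005
grasp_force: 0.0
1.5 [0.41312675 0.20884685 0.08482241] [-3.13837268 -0.00425491  3.00363468] [-0.34159465 -0.87826722  0.34669652] -0.00047517032256361516
```

```bash
python3 -m handwheel '[[[0,0.1,-0.8],[0,0,0],0],[[0,0,-0.75],[0,0,0],0],[[0,0,0],[0,0,0],0],[[0,0,0],[0,0,0],0]]'; python3 - <<'E'
from h import *
c=arm.read_camera('side');cv2.imwrite('pics/s1.png',cv2.resize(c['img'][100:250,200:400,::-1],(800,600)))
E
```

```text
time: 1.9
position: [0.4139, 0.2157, 0.0411]
eef_rot: [-3.141, -0.001, 3.007]
force: [0.8, 0.2, -0.1]
finger_gap: 0.0
grasp_force: 0.0
```

View pics/s1.png

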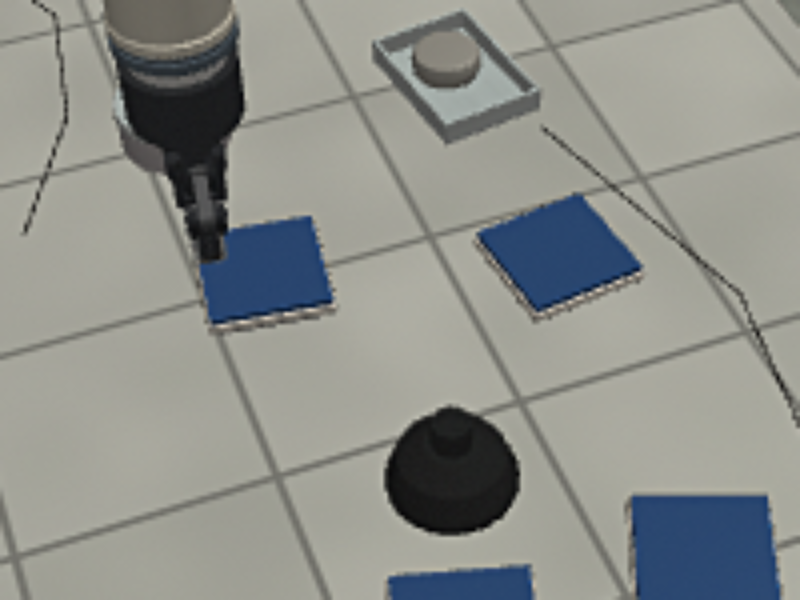

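The fingertip at crop (212,250) is just over the robot-side edge of cover B (crop centre ~(268,270)). I'll go down in small steps.

```bash
python3 -m handwheel '[[[0,-0.1,-0.1],[0,0,0],0],[[0,0,-0.1],[0,0,0],0],[[0,0,0],[0,0,0],0],[[0,0,0],[0,0,0],0]]' | head -4;  python3 -m handwheel '[[[0,0,-0.1],[0,0,0],0],[[0,0,0],[0,0,0],0],[[0,0,0],[0,0,0],0]]' | head -4;
```

```text
time: 2.35
position: [0.4142, 0.2123, 0.035]
eef_rot: [3.141, 0.0, 3.007]
force: [-0.7, 0.1, 0.2]
time: 2.65
position: [0.414, 0.2122, 0.0317]
eef_rot: [-3.141, -0.0, 3.007]
force: [0.4, 0.2, -0.0]
```

```bash
D='' ; python3 -m handwheel '[[[0,0,-0.05],[0,0,0],0],[[0,0,0],[0,0,0],0],[[0,0,0],[0,0,0],0]]' | sed -n '1,4{/eef/!p}';  python3 -m handwheel '[[[0,0,-0.05],[0,0,0],0],[[0,0,0],[0,0,0],0],[[0,0,0],[0,0,0],0]]' | sed -n '1,4{/eef/!p}'
```

```text
time: 2.95
position: [0.414, 0.2122, 0.0303]
force: [-0.7, -0.2, 0.5]
time: 3.25
position: [0.414, 0.2122, 0.0288]
force: [0.0, -0.3, -0.6]
```

```bash
 python3 -m handwheel '[[[0,0,-0.05],[0,0,0],0],[[0,0,0],[0,0,0],0],[[0,0,0],[0,0,0],0]]' | sed -n '1,4{/eef/!p}';  python3 -m handwheel '[[[0,0,-0.03],[0,0,0],0],[[0,0,0],[0,0,0],0],[[0,0,0],[0,0,0],0]]' | sed -n '1,4{/eef/!p}'
```

```text
time: 3.55
position: [0.414, 0.2123, 0.0273]
force: [-0.4, 0.6, 1.0]
time: 3.85
position: [0.4142, 0.2123, 0.0265]
force: [-0.2, -0.7, 1.5]
```

```bash
 python3 -m handwheel '[[[0,0,-0.03],[0,0,0],0],[[0,0,0],[0,0,0],0],[[0,0,0],[0,0,0],0]]' | sed -n '1,4{/eef/!p}'
```

```text
time: 4.15
position: [0.4144, 0.2123, 0.0258]
force: [0.4, -0.8, 6.4]
```

```bash
 python3 -m handwheel '[[[0,0,-0.02],[0,0,0],0],[[0,0,0],[0,0,0],0],[[0,0,0],[0,0,0],0]]' | sed -n '1,4{/eef/!p}'
```

```text
time: 4.45
position: [0.4145, 0.2123, 0.0253]
force: [0.1, -1.9, 7.7]
```

B is firm: about 5 N/mm, with contact at z ≈ 0.027. Next is cover A.

```bash
 python3 -m handwheel '[[[0,0,1],[0,0,0],0],[[0,0,0.8],[0,0,0],0],[[0.07,-1,0],[0,0,-0.3],0],[[0.07,-1,0],[0,0,-0.3],0],[[0.07,-1,0],[0,0,-0.3],0],[[0.07,-1,0],[0,0,-0.3],0],[[0.07,-1,0],[0,0,-0.3],0],[[0.07,-1,0],[0,0,-0.15],0]]' | head -4;  python3 -m handwheel '[[[0.07,-1,0],[0,0,0],0],[[0.07,-1,0],[0,0,0],0],[[0.07,-1,0],[0,0,0],0],[[0.07,-1,0],[0,0,0],0],[[0.07,-1,0],[0,0,0],0],[[0,0,-0.7],[0,0,0],0],[[0,0,-0.5],[0,0,0],0],[[0,0,0],[0,0,0],0]]'| head -4
```

```text
time: 5.25
position: [0.4264, 0.0312, 0.0788]
eef_rot: [3.142, -0.0, 2.833]
force: [0.8, 0.6, 0.1]
time: 6.05
position: [0.4357, -0.1176, 0.0414]
eef_rot: [-3.142, -0.004, 2.833]
force: [0.1, 0.2, 0.8]
```

```bash
 python3 -m handwheel '[[[0,0,-0.17],[0,0,0],0],[[0,0,-0.1],[0,0,0],0],[[0,0,0],[0,0,0],0],[[0,0,0],[0,0,0],0]]' | sed -n '1,4{/eef/!p}'
```

```text
time: 6.45
position: [0.4375, -0.1176, 0.0352]
force: [-0.1, 0.2, -0.5]
```

```bash
 python3 -m handwheel '[[[0,0,-0.05],[0,0,0],0],[[0,0,0],[0,0,0],0],[[0,0,0],[0,0,0],0]]' | sed -n '1,4{/eef/!p}'
```

```text
time: 6.75
position: [0.4372, -0.1177, 0.0334]
force: [-0.3, -0.6, -0.0]
```

```bash
 python3 -m handwheel '[[[0,0,-0.04],[0,0,0],0],[[0,0,0],[0,0,0],0],[[0,0,0],[0,0,0],0]]' | sed -n '1,4{/eef/!p}'
```

```text
time: 7.05
position: [0.4371, -0.1177, 0.0321]
force: [0.4, -0.3, -0.3]
```

```bash
 python3 -m handwheel '[[[0,0,-0.1],[0,0,0],0],[[0,0,0],[0,0,0],0],[[0,0,0],[0,0,0],0]]' | sed -n '1,4{/eef/!p}'
```

```text
time: 7.35
position: [0.437, -0.1177, 0.029]
force: [-0.4, -0.1, -0.7]
```

```bash
 python3 -m handwheel '[[[0,0,-0.04],[0,0,0],0],[[0,0,0],[0,0,0],0],[[0,0,0],[0,0,0],0]]' | sed -n '1,4{/eef/!p}'
```

```text
time: 7.65
position: [0.4371, -0.1177, 0.0279]
force: [0.2, -0.3, -0.3]
```

```bash
 python3 -m handwheel '[[[0,0,-0.03],[0,0,0],0],[[0,0,0],[0,0,0],0],[[0,0,0],[0,0,0],0]]' | sed -n '1,4{/eef/!p}'
```

```text
time: 7.95
position: [0.4371, -0.1177, 0.027]
force: [0.2, -0.3, -0.6]
```

```bash
 python3 -m handwheel '[[[0,0,-0.04],[0,0,0],0],[[0,0,0],[0,0,0],0],[[0,0,0],[0,0,0],0]]' | sed -n '1,4{/eef/!p}'
```

```text
time: 8.25
position: [0.4372, -0.1178, 0.0258]
force: [-0.1, 0.6, -0.3]
```

```bash
 python3 -m handwheel '[[[0,0,-0.03],[0,0,0],0],[[0,0,0],[0,0,0],0],[[0,0,0],[0,0,0],0]]' | sed -n '1,4{/eef/!p}'
```

```text
time: 8.55
position: [0.4372, -0.1178, 0.0249]
force: [0.2, 0.1, 0.8]
```

```bash
 python3 -m handwheel '[[[0,0,-0.02],[0,0,0],0],[[0,0,0],[0,0,0],0],[[0,0,0],[0,0,0],0]]' | sed -n '1,4{/eef/!p}'
```

```text
time: 8.85
position: [0.4373, -0.1178, 0.0244]
force: [0.3, 0.3, 1.1]
```

```bash
 python3 -m handwheel '[[[0,0,-0.03],[0,0,0],0],[[0,0,0],[0,0,0],0],[[0,0,0],[0,0,0],0]]' | sed -n '1,4{/eef/!p}'
```

```text
time: 9.15
position: [0.4373, -0.1178, 0.0235]
force: [0.7, 0.5, 1.8]
```

```bash
 python3 -m handwheel '[[[0,0,-0.02],[0,0,0],0],[[0,0,0],[0,0,0],0],[[0,0,0],[0,0,0],0]]' | sed -n '1,4{/eef/!p}'
```

```text
time: 9.45
position: [0.4374, -0.1178, 0.023]
force: [0.2, -0.7, 5.4]
```

```bash
 python3 -m handwheel '[[[0,0,-0.02],[0,0,0],0],[[0,0,0],[0,0,0],0],[[0,0,0],[0,0,0],0]]' | sed -n '1,4{/eef/!p}'
```

```text
time: 9.75
position: [0.4374, -0.1178, 0.0228]
force: [-0.7, -0.3, 11.7]
```

```bash
python3 - <<'E'
from h import *
c=arm.read_camera('side');cv2.imwrite('pics/s2.png',cv2.resize(c['img'][190:310,260:420,::-1],(800,600),interpolation=cv2.INTER_CUBIC))
s=arm.get_state();print(s['force'],s['position'],s['wrist_torque'])
E
```

```text
[-0.7094802   1.30012561 11.22527197] [ 0.43743588 -0.11780616  0.02277293] [0.02581301 0.06954797 0.02737496]
```

View pics/s2.png

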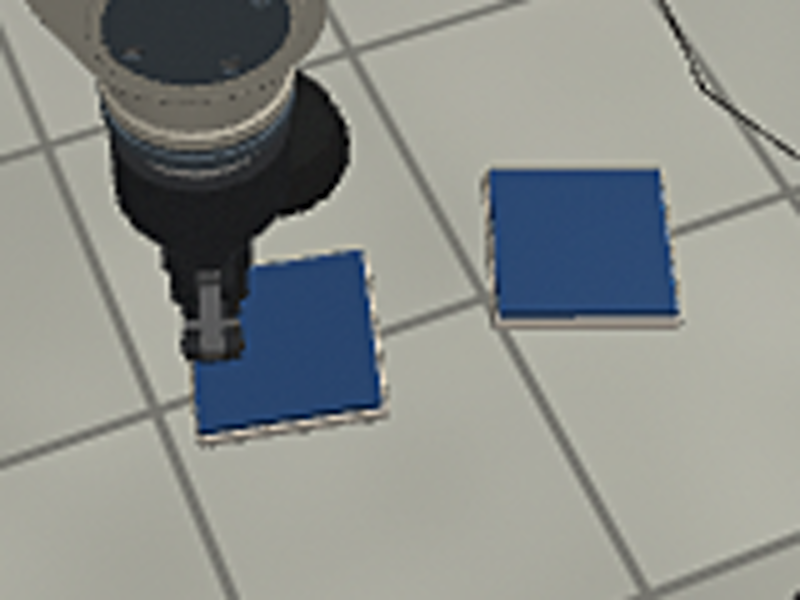

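Cover A's front edge now slants (crop (200,437)→(380,408)) more than in the first image, so it appears tilted. I'll lift and compare numerically.

```bash
cat > cmp.py <<'E'
from h import *
import sys
c=arm.read_camera('side');n=sys.argv[1];np.save(n,c['img'])
imgs={'start':cv2.imread('pics/side0.png')[:,:,::-1],'now':c['img']}
for f,im in imgs.items():
    for k in blobs(np.ascontiguousarray(im)):
        p=k[:,0].astype(float);M=cv2.moments(k)
        br=p[np.argmax(p@[1,1])];tr=p[np.argmax(p@[1,-1])];bl=p[np.argmax(p@[-1,1])]
        print(f,int(M['m10']/M['m00']),int(M['m01']/M['m00']),'TR',tr,'BR',br,'BL',bl)
E
python3 cmp.py pressed.npy; python3 -m handwheel '[[[0,0,0.5],[0,0,0],0],[[0,0,0.6],[0,0,0],0],[[0,0,0],[0,0,0],0],[[0,0,0],[0,0,0],0]]' | sed -n '1,4{/eef/!p}'; python3 cmp.py rel.npy | grep now
```

```text
start 315 258 TR [331. 242.] BR [334. 272.] BL [299. 274.]
start 375 238 TR [391. 224.] BR [394. 252.] BL [360. 252.]
start 265 167 TR [277. 154.] BR [282. 175.] BL [253. 180.]
start 339 162 TR [345. 149.] BR [359. 167.] BL [333. 176.]
now 318 259 TR [331. 240.] BR [334. 271.] BL [300. 276.]
now 375 238 TR [391. 224.] BR [394. 252.] BL [360. 252.]
now 339 162 TR [345. 149.] BR [359. 167.] BL [333. 176.]
time: 10.25
position: [0.4371, -0.1177, 0.0552]
force: [0.4, 0.9, -0.5]
now 317 259 TR [331. 242.] BR [335. 272.] BL [299. 274.]
now 375 238 TR [391. 224.] BR [394. 252.] BL [360. 252.]
now 339 162 TR [345. 149.] BR [359. 167.] BL [333. 176.]
```

A rocked (its corners shifted about 2 px in opposite directions, and it levelled on release), so A is the unclipped cover. Next I press its centre.

```bash
python3 -m handwheel '[[[0.6,-0.16,0],[0,0,0],0],[[0.46,-0.15,0],[0,0,0],0],[[0,0,-0.4],[0,0,0],0],[[0,0,-0.35],[0,0,0],0],[[0,0,0],[0,0,0],0],[[0,0,0],[0,0,0],0]]' | sed -n '1,4{/eef/!p}'; python3 -m handwheel '[[[0,0,-0.1],[0,0,0],0],[[0,0,-0.1],[0,0,0],0],[[0,0,0],[0,0,0],0],[[0,0,0],[0,0,0],0]]' | sed -n '1,4{/eef/!p}'
```

```text
time: 10.9
position: [0.4673, -0.1265, 0.0317]
force: [-0.1, -0.1, 0.2]
time: 11.3
position: [0.469, -0.127, 0.0268]
force: [-0.3, 0.1, 0.7]
```

```bash
 python3 -m handwheel '[[[0,0,-0.03],[0,0,0],0],[[0,0,0],[0,0,0],0],[[0,0,0],[0,0,0],0]]' | sed -n '1,4{/eef/!p}'
```

```text
time: 11.6
position: [0.4691, -0.1271, 0.0265]
force: [-1.6, 1.2, 10.5]
```

```bash
 python3 -m handwheel '[[[0,0,-0.03],[0,0,0],0],[[0,0,0],[0,0,0],0],[[0,0,0],[0,0,0],0]]' | sed -n '1,4{/eef/!p}'
```

```text
time: 11.9
position: [0.4691, -0.1271, 0.0259]
force: [-3.0, 1.6, 14.0]
```

```bash
 python3 -m handwheel '[[[0,0,-0.04],[0,0,0],0],[[0,0,0],[0,0,0],0],[[0,0,0],[0,0,0],0]]' | sed -n '1,4{/eef/!p}'
```

```text
time: 12.2
position: [0.4691, -0.1271, 0.0248]
force: [-3.5, 1.4, 16.3]
```

```bash
 python3 -m handwheel '[[[0,0,-0.04],[0,0,0],0],[[0,0,0],[0,0,0],0],[[0,0,0],[0,0,0],0]]' | sed -n '1,4{/eef/!p}'
```

```text
time: 12.5
position: [0.4691, -0.1271, 0.0236]
force: [-3.7, 1.3, 16.2]
```

```bash
 python3 -m handwheel '[[[0,0,-0.04],[0,0,0],0],[[0,0,0],[0,0,0],0],[[0,0,0],[0,0,0],0]]' | sed -n '1,4{/eef/!p}'
```

```text
time: 12.8
position: [0.4691, -0.1271, 0.0225]
force: [-3.3, 1.8, 16.7]
```

It is sliding down at ~16 N. I'll keep going until it reaches the seat.

```bash
 python3 -m handwheel '[[[0,0,-0.03],[0,0,0],0],[[0,0,0],[0,0,0],0],[[0,0,0],[0,0,0],0]]' | sed -n '1,4{/eef/!p}'
```

```text
time: 13.1
position: [0.4691, -0.1271, 0.0216]
force: [-3.7, 0.8, 17.5]
```

```bash
 python3 -m handwheel '[[[0,0,-0.03],[0,0,0],0],[[0,0,0],[0,0,0],0],[[0,0,0],[0,0,0],0]]' | sed -n '1,4{/eef/!p}'
```

```text
time: 13.4
position: [0.4691, -0.1271, 0.0212]
force: [-5.5, 1.6, 25.1]
```

The force jumped to 25 N at z = 0.0212, so the cover is on its seat. I'll lift clear and check.

```bash
 python3 -m handwheel '[[[0,0,0.3],[0,0,0],0],[[0,0,1],[0,0,0],0],[[0,0,1],[0,0,0],0],[[0,0,1],[0,0,0],0],[[-0.9,0,1],[0,0,0],0],[[-0.9,0,1],[0,0,0],0],[[0,0,0],[0,0,0],0],[[0,0,0],[0,0,0],0]]' | sed -n '1,4{/eef/!p}'; python3 cmp.py end.npy; python3 - <<'E'
import cv2,numpy as np
cv2.imwrite('pics/e.png',cv2.resize(np.load('end.npy')[140:320,240:480,::-1],(800,600),interpolation=cv2.INTER_CUBIC))
E
```

```text
time: 14.2
position: [0.4154, -0.1273, 0.1792]
force: [0.1, -0.5, 0.1]
start 315 258 TR [331. 242.] BR [334. 272.] BL [299. 274.]
start 375 238 TR [391. 224.] BR [394. 252.] BL [360. 252.]
start 265 167 TR [277. 154.] BR [282. 175.] BL [253. 180.]
start 339 162 TR [345. 149.] BR [359. 167.] BL [333. 176.]
now 315 259 TR [331. 243.] BR [334. 273.] BL [300. 276.]
now 375 238 TR [391. 224.] BR [394. 252.] BL [360. 252.]
now 339 162 TR [345. 149.] BR [359. 167.] BL [333. 176.]
```

View pics/e.png

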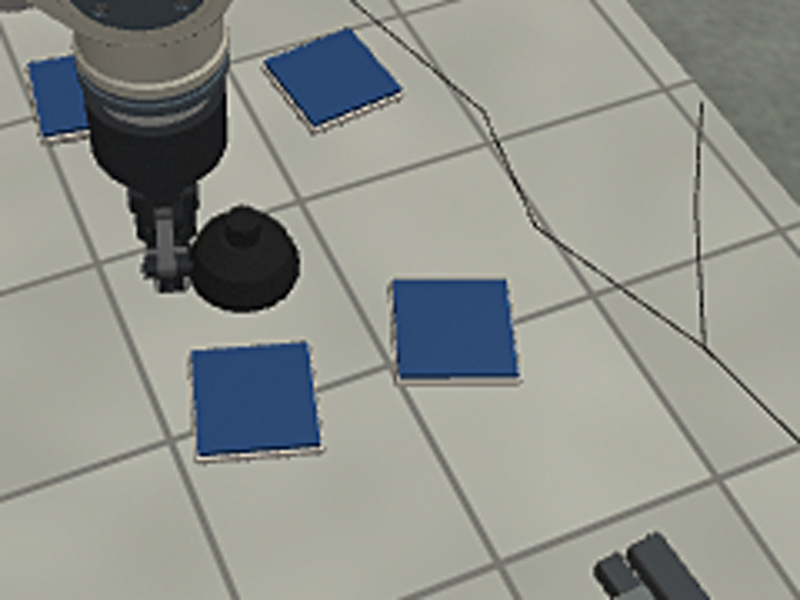

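Cover A (crop (255,400)) is level and sits 1–2 px lower all round. The other covers I can see and the cup are unmoved, and the tool is well above everything.

```bash
python3 -c "
from workcell import arm
print(arm.hand_in())"
```

```text
the job is handed in; nothing more can be done
None
```

The loose cover is the one at about (0.469, -0.127): it rocked in the edge test, I pressed it about 5 mm down onto its seat with about 25 N, it looked level afterwards, and I handed the job in with the arm clear; one other cover tested firm, I stopped there so two were never pressed, and no verdict came back.

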